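# Sort glass sample vials by size into cork-lined holders

### The arm

A 6-joint arm with a two-finger parallel gripper is mounted at the origin on the work surface. World frame = base frame: x ahead of the robot, y to its left, z up, the work surface at z = 0. Lengths are in mm, angles in rad, forces in N, time in s.
With the tool pointing down it reaches from about 350 to 875 mm from the base axis. Payload 4.2 kg.
Tool frame: the origin (TCP) lies at the very end of the fingers, on their centre line; the grasp point (between the pads) lies 19 mm behind it (pinch_z is the distance from the TCP to the grasp point, in mm); z points along the fingers, y is the line along which they close (so a half turn about z gives the same grasp; the last joint's range is limited). The gripper opens to 85 mm and grips with 20 to 120 N. Pads are 22 mm wide; open, the fingers measure 114 mm over their backs; the gripper's body (76 mm by 85 mm) begins 54 mm behind the grasp point. The pads swing forward as they close: fully open they stand 13 mm farther back than shut.
Start: joints at [-0.971, 0.385, 0.008, 0, -1.194, -0.259], TCP at [208.915, -589.028, 231.312] pointing down, gripper open.
Joint ranges: [-3.14, 3.14], [-1.21, 2.06], [-1.07, 1.41], [-3.16, 2.05], [-2.99, -0.16], [-3.1, 3.1]. Speed limits (rad/s): [2.79, 2.79, 3.14, 3.14, 3.14, 3.14].

### API

Orientations are given as a unit quaternion [x, y, z, w].
In Python, from bench import * gives the robot as it stands.
- The arm moves only by the tool arm_command, never from a script. Its argument "steps" is one flat list of numbers, 4 for each row, row after row: the shift along the tool's x, y, z in m, then the turn about the tool's z in rad. In form: [tx, ty, tz, roll, tx, ty, tz, roll, ...]. A call has 1 to 20 rows; each row shifts and turns the commanded pose from where the row before left it, along the tool's axes as they then stand; what a row does not reach is not made up. A row lasts 1/8 s, in which the tool goes at most 62.5 mm and 10.7 degrees, less where a joint would pass 70% of its speed; a pose out of reach is approached as far as the arm can. A call with a gripper value outside its range is refused whole. "grip" is the finger opening in m, from 0 to 0.0854, set as the call begins (left out, the last holds). The fingers move at their own pace and stop on an object; the grip force is fixed at half the most. Time passes only in rows, so rows that do not move let the fingers close. It gives the time, the measured TCP pose, the force, the opening and the grip force at its end, in the units of the state.
- read_state(): the state, without advancing time (a new reading comes with each control period).
- get_image(name): name is "scene" or "top" or "wrist"; returns the picture (420x560x3 uint8, red, green, blue); there is no depth.
- get_calibration(name): a dict with "camera_matrix" (3x3 intrinsics, pixels), "cam_to_world" (4x4, takes a point from camera to world coordinates). Camera axes: x right, y down, z forward; pixel columns grow to the right and rows downward; lengths in mm; the calibration is good to about 2 mm. A picture is of the moment at which its call begins: read the wrist's pose just before it. get_calibration takes no time and is no camera call; for the wrist camera it gives the pose at the moment of the call.
- job_done(): hands the job in; it is judged then, once.
The state is a dict: "clock": time; "joints": joint angles; "joint_vel": joint speeds; "joint_efforts": joint torques, N m; "position": TCP position; "ee_rot": TCP orientation; "contact_force": force on the tool from outside, world axes, zero at the start; "wrist_torque": the same for the moment, N m; "gripper_width": finger opening in mm; "grasp_force": force on a finger pad.
Only numpy, scipy, OpenCV 4.12 (cv2) and the standard library are available. Lean on these libraries where they do the work, as an engineer would, in place of code of your own. Each camera call takes 0.05 s, during which the arm holds its last target. There are 200 camera calls.

### The job

Sort the glass sample vials from the grey tray: stand both slim vials in the square black holder and both wide jars in the round black holder. The cork liner lies at a different height in each holder, so lower each vial gently until you feel it stand on the cork and only then let go: never drop it, press hard on it or tip it over. Leave the balance, grass pot and wash bottle where they are.

Things in the scene. Friction and masses are not known exactly. Their poses are not given: they have to be found in the camera images.
- slim_1: First slim sample vial, amber glass with a white cap, standing upright: 24 mm diameter, 90 mm tall over the cap (cap 18 mm tall, as wide as the glass), about 45 g; origin at the centre of its underside, z up along its axis
- slim_2: Second slim sample vial, amber glass with a white cap, standing upright: 24 mm diameter, 90 mm tall over the cap (cap 18 mm tall, as wide as the glass), about 45 g; origin at the centre of its underside, z up along its axis
- wide_1: First wide sample jar, amber glass with a white cap, standing upright: 42 mm diameter, 65 mm tall over the cap (cap 18 mm tall, as wide as the glass), about 100 g; origin at the centre of its underside, z up along its axis
- wide_2: Second wide sample jar, amber glass with a white cap, standing upright: 42 mm diameter, 65 mm tall over the cap (cap 18 mm tall, as wide as the glass), about 100 g; origin at the centre of its underside, z up along its axis
- square_holder: Square black plastic holder, open on top, 130 x 130 mm, 45 mm high, walls 4 mm; origin at the centre of its underside on the table, x and y along its sides. A level, slightly springy cork liner (1 mm at 4 N) fills it wall to wall; its top is 8 to 36 mm above the holder's underside, differs by holder and start, is not reported and has to be felt. Fixed
- round_holder: Round black plastic holder, open on top, 148 mm across at the rim, 45 mm high, walls 4 mm, inside diameter at least 136 mm; origin at the centre of its underside on the table. A level, slightly springy cork liner (1 mm at 4 N) fills it wall to wall; its top is 8 to 36 mm above the holder's underside, differs by holder and start, is not reported and has to be felt. Fixed
- tray: Grey plastic tray in which the four vials stand mixed at the start, 180 x 180 mm, walls 22 mm high and 4 mm thick, floor 4 mm thick; origin at the centre of its underside, x and y along its sides. Fixed to the table
- balance_front (a point): Bystander: beige laboratory balance with a steel pan, 170 (x) x 220 (y) x 64 mm high, 3 kg; this point is the middle of its front edge (nearest the robot) at table level
- grass_pot: Bystander: square black pot with grass, 84 mm wide, 94 mm high, the grass up to 230 mm above the table; origin at the centre of its underside
- wash_bottle: Bystander: white plastic bottle, 60 mm diameter, 130 mm high; origin at the centre of its underside
Things that resemble listed ones, but are neither listed nor needed, are in the scene too. What is shaped like the slim_1 but pink is not meant.

How it is judged:
By the outcome, as a careful person would: the job done as asked, in the order asked, and still so for the second after the job is handed in, with the robot touching nothing.
It also fails if it takes over 72 s, if anything falls off the work surface, if the arm or the gripper's body presses on something with over 40 N, if the wrist force passes 120 N, or if a joint passes its speed limit or range.

## Working session

There is one attempt and no reset: what is moved stays moved. The work goes in short steps, Python scripts to look and compute and a tool call to move; the robot and the scene stay as the last step left them, time stands still between calls to the robot, and variables do not carry over. Pictures are saved under pics/ and viewed, at most 10 in all, crops included, and the job is handed in when it is done.

Besides the shell and the picture viewer there is one more tool, called after "Emit:" as a command line: name --argument value ..., lists and objects as JSON in quotes. arm_command: Moves the arm, as the interface text tells. Its arguments: {"type":"object","properties":{"steps":{"type":"array","items":{"type":"number"}},"grip":{"type":"number"}},"required":["steps"]}

```bash
mkdir -p pics; python3 - <<'E'
from bench import *
import cv2,numpy as np
s=read_state();print(s['clock'],s['position'],s['ee_rot'],s['contact_force'],s['gripper_width'])
for n in("top","scene"):
    im=get_image(n);c=get_calibration(n);print(n,np.round(c['camera_matrix'],1).tolist(),np.round(c['cam_to_world'],3).tolist())
    cv2.imwrite(f'pics/{n}0.png',im[:,:,::-1])
E
```

```text
0.0 [ 208.72085689 -588.4824612   230.1852718 ] [-1.69497423e-01  9.85529971e-01  1.11109596e-03 -2.57321465e-04] [-0.14605593 -0.51934074  0.14544493] 85.47910644223991
top [[480.8, 0.0, 282.9], [0.0, 480.8, 208.3], [0.0, 0.0, 1.0]] [[-0.009, -0.993, 0.121, 489.3], [-1.0, 0.011, 0.019, -4.198], [-0.02, -0.12, -0.993, 1186.417], [0.0, 0.0, 0.0, 1.0]]
scene [[416.4, 0.0, 277.5], [0.0, 416.4, 212.5], [0.0, 0.0, 1.0]] [[-0.051, 0.557, -0.829, 1269.925], [0.999, 0.02, -0.048, 47.311], [-0.01, -0.83, -0.558, 501.536], [0.0, 0.0, 0.0, 1.0]]
```

View pics/top0.png

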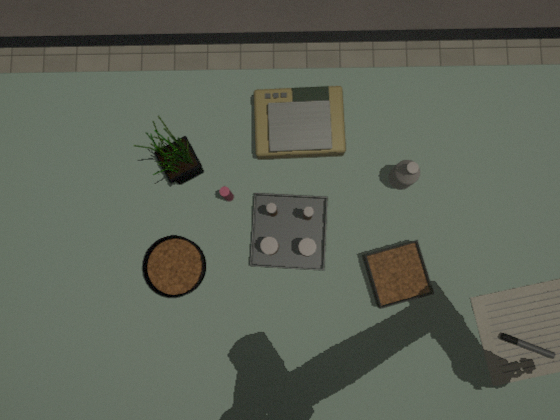

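View pics/scene0.png

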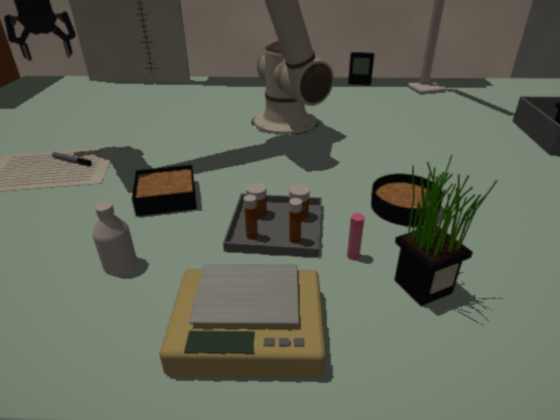

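The top view shows slim caps near (271,209) and (308,213), and wide caps near (269,245) and (307,246). The square holder is near (398,273), the round one near (174,266), and the pink decoy near (225,193).

```bash
cat > h.py <<'E'
from bench import *
import cv2,numpy as np
def ray(c,p,z):
    K=np.array(c['camera_matrix']);T=np.array(c['cam_to_world'])
    d=T[:3,:3]@np.linalg.inv(K)@np.array([p[0],p[1],1.]);o=T[:3,3]
    return o+d*(z-o[2])/d[2]
def blobs(mask,amin):
    n,l,s,ce=cv2.connectedComponentsWithStats(mask.astype(np.uint8))
    return [(ce[i],s[i],l==i) for i in range(1,n) if s[i,4]>=amin]
E
python3 - <<'E'
from h import *
im=cv2.imread('pics/top0.png');c=get_calibration('top')
hsv=cv2.cvtColor(im,cv2.COLOR_BGR2HSV).astype(int)
print(hsv[245,269],hsv[209,271],hsv[225,290],hsv[200,255+10])
m=(hsv[...,2]>125)&(hsv[...,1]<70);m[:,:245]=0;m[:,335:]=0;m[:190]=0;m[275:]=0
for ce,s,_ in blobs(m,30): 
    for z in (69,94): print(ce.round(1),s[2:],z,ray(c,ce,z).round(1))
for nm,(u,v) in dict(sq=(398,273),rd=(174,266)).items():
    cork=(hsv[...,0]<25)&(hsv[...,1]>70)&(hsv[...,2]>40)
    k=np.zeros_like(cork);k[v-50:v+50,u-50:u+50]=1
    # rim: dark pixels
    dk=(hsv[...,2]<45)&k
    b=max(blobs((dk|cork)&k,300),key=lambda b:b[1][4])
    bc=max(blobs(cork&k,300),key=lambda b:b[1][4])
    for t,x in(('all',b),('cork',bc)):
        pts=cv2.findContours(x[2].astype(np.uint8),0,1)[0][0]
        r=cv2.minAreaRect(pts)
        box=[ray(c,p,45)[:2].round(0).tolist() for p in cv2.boxPoints(r)]
        print(nm,t,r,ray(c,r[0],45).round(1),ray(c,x[0],45).round(1),box)
E
```

```text
[ 21  26 127] [ 15  27 131] [39 20 88] [42 14 89]
[271.6 207.4] [ 8  8 50] 69 [627.6  43.3  69. ]
[271.6 207.4] [ 8  8 50] 94 [624.5  42.2  94. ]
[308.5 210.9] [ 8  9 59] 69 [618.2 -43.   69. ]
[308.5 210.9] [ 8  9 59] 94 [615.3 -42.2  94. ]
[269.1 244.9] [ 16  17 203] 69 [539.8  49.6  69. ]
[269.1 244.9] [ 16  17 203] 94 [538.7  48.4  94. ]
[307.3 246.3] [ 16  17 214] 69 [535.7 -39.1  69. ]
[307.3 246.3] [ 16  17 214] 94 [534.6 -38.3  94. ]
sq all ((397.6807861328125, 273.99615478515625), (56.65793991088867, 59.201412200927734), 74.74488067626953) [ 470.  -250.2   45. ] [ 468.6 -250.1   45. ] [[516.0, -167.0], [552.0, -303.0], [424.0, -332.0], [390.0, -198.0]]
sq cork ((397.7403869628906, 273.51751708984375), (52.53936767578125, 51.35426712036133), 73.61045837402344) [ 471.1 -250.4   45. ] [ 471.  -250.4   45. ] [[514.0, -177.0], [547.0, -294.0], [429.0, -323.0], [397.0, -208.0]]
rd all ((173.5, 266.5), (60.81117630004883, 62.22539520263672), 45.0) [492.  277.6  45. ] [492.8 277.3  45. ] [[492.0, 381.0], [595.0, 278.0], [492.0, 174.0], [391.0, 277.0]]
rd cork ((174.0, 266.0), (56.0, 54.0), 90.0) [493.2 276.4  45. ] [492.9 275.7  45. ] [[560.0, 342.0], [559.0, 213.0], [427.0, 211.0], [428.0, 339.0]]
```

Emit:
arm_command --steps '[0,0,0,0.17,0,0,0,0.17,-0.029,0.049,0,0,-0.029,0.049,0,0,-0.029,0.049,0,0,-0.029,0.049,0,0,-0.029,0.049,0,0,-0.029,0.049,0,0,-0.029,0.049,0,0,-0.029,0.049,0,0,-0.029,0.049,0,0,-0.029,0.049,0,0,-0.029,0.049,0,0,-0.029,0.049,0,0,0,0,0,0]' --grip 0.05

```text
clock: 1.98
position: [557.7, 2.3, 230.2]
ee_rot: [-0.003, 1.0, -0.0, -0.001]
contact_force: [-1.5, -0.4, -0.6]
gripper_width: 50.1
grasp_force: 0.0
```

```bash
python3 - <<'E'
from h import *
s=read_state();c=get_calibration('wrist');im=get_image('wrist')
print(s['clock'],s['position'],s['ee_rot'],s['contact_force'],s['joints'],s['gripper_width']);print(np.round(c['cam_to_world'],3),c['camera_matrix'])
cv2.imwrite('pics/w1.png',im[:,:,::-1]);np.savez('w1.npz',**c)
E
```

```text
1.975 [557.71708404   2.27117698 230.23805991] [-2.51326899e-03  9.99996705e-01 -2.57083257e-05 -5.23249166e-04] [-1.47882424 -0.40959948 -0.567325  ] [ 2.94527347e-01  2.71897937e-01 -1.60536820e-01 -2.77449238e-04
 -1.13937858e+00 -1.86018098e+00] 50.07194338193291
[[-6.0000e-03  9.5300e-01  3.0300e-01  4.8053e+02]
 [ 1.0000e+00  5.0000e-03  2.0000e-03  1.3070e+00]
 [-0.0000e+00  3.0300e-01 -9.5300e-01  3.7218e+02]
 [ 0.0000e+00  0.0000e+00  0.0000e+00  1.0000e+00]] [[353.47561712   0.         281.3125945 ]
 [  0.         353.47561712 208.31858016]
 [  0.           0.           1.        ]]
```

View pics/w1.png

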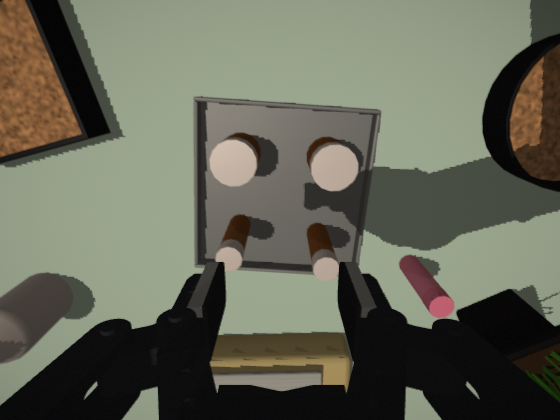

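Wide caps are at (233,162) and (334,167), slim caps at (229,258) and (326,266). The pink decoy at (442,305) is outside the tray.

```bash
python3 - <<'E'
from h import *
im=cv2.imread('pics/w1.png');c=np.load('w1.npz')
hsv=cv2.cvtColor(im,cv2.COLOR_BGR2HSV).astype(int)
print(hsv[162,233],hsv[258,229],hsv[225,280])
m=(hsv[...,0]<22)&(hsv[...,1]<75)&(hsv[...,2]>135);m[:,:200]=0;m[:,370:]=0;m[:130]=0;m[285:]=0
for ce,s,mm in blobs(m,150):
    (u,v),r=cv2.minEnclosingCircle(cv2.findContours(mm.astype(np.uint8),0,1)[0][0])
    z=69 if r>18 else 94
    p=ray(c,(u,v),z);print((round(u),round(v)),round(r,1),s,z,p.round(1),ray(c,ce,z).round(1),'diam',np.linalg.norm(ray(c,(u+r,v),z)-ray(c,(u-r,v),z)).round(1))
E
```

```text
[ 15  42 199] [ 15  43 184] [ 20  22 106]
(232, 162) 24.7 [ 208  140   49   47 1795] 69 [535.4 -40.6  69. ] [535.8 -40.8  69. ] diam 42.7
(334, 167) 24.0 [ 311  145   47   46 1721] 69 [539.3  47.4  69. ] [539.4  47.4  69. ] diam 41.6
(228, 259) 13.4 [215 247  27  24 457] 94 [615.4 -44.1  94. ] [614.3 -43.2  94. ] diam 23.2
(326, 268) 13.1 [313 257  26  24 485] 94 [623.9  40.8  94. ] [624.1  40.9  94. ] diam 22.9
```

Emit:
arm_command --steps '[-0.0285,-0.0227,0,0,-0.0288,-0.0226,0,0,0,0,0.05,0,0,0,0.05,0,0,0,0.05,0,0,0,0.032,0,0,0,0,0,0,0,0,0]'

```text
clock: 3.02
position: [614.6, -46.6, 50.9]
ee_rot: [-0.0, 1.0, -0.0, 0.001]
contact_force: [0.1, -0.2, 0.0]
gripper_width: 50.1
grasp_force: 0.0
```

Emit:
arm_command --steps '[0,0,0,0,0,0,0,0,0,0,0,0,0,0,0,0,0,0,0,0]' --grip 0.015

```text
clock: 3.65
position: [614.8, -45.9, 51.0]
ee_rot: [-0.001, 1.0, -0.0, 0.001]
contact_force: [-0.6, -0.6, 6.6]
gripper_width: 22.6
grasp_force: 58.4
```

```bash
python3 - <<'E'
from h import *
c=get_calibration('scene');im=cv2.imread('pics/scene0.png')
K=c['camera_matrix'];T=np.array(c['cam_to_world']);W=np.linalg.inv(T)
def proj(p):
    q=K@(W[:3,:3]@p+W[:3,3]);return q[:2]/q[2]
g=im.astype(float)
a=np.deg2rad(13.5)
ex=np.array([np.cos(a),np.sin(a)]);ey=np.array([-ex[1],ex[0]])
for nm,C,offs in(('sq',np.array([470.5,-250.3]),[-35,-20,0,20,35]),('rd',np.array([492.5,277.]),[-30,-20,-10,0,10,20,30])):
    for o in offs:
        p=C-61*ex+o*ey if nm=='sq' else C+np.array([-np.sqrt(69**2-o*o),o])
        zs=np.arange(0,60,1.)
        # red minus blue along vertical line of far inner wall (cork is orange)
        u=np.array([proj(np.array([*p,z])) for z in zs],np.float32)
        v=cv2.remap(g[...,2]-g[...,0],u[:,0],u[:,1],cv2.INTER_LINEAR)if 0 else cv2.remap((g[...,2]-g[...,0]).astype(np.float32),u[:,:1],u[:,1:],cv2.INTER_LINEAR).ravel()
        print(nm,o,u[0].round(),u[45].round(),v[::3].round().astype(int))
E
```

```text
sq -35 [154. 186.] [151. 169.] [69 68 69 72 71 69 70 70 70 70 66 48 19  2  0  0  1  1  3  4]
sq -20 [160. 185.] [157. 168.] [71 69 67 69 71 72 70 69 69 70 71 62 31  6  0  0  3  4  4  5]
sq 0 [169. 184.] [166. 168.] [64 62 65 65 67 69 67 67 69 68 65 60 32  5  0  0  1  3  4  5]
sq 20 [177. 183.] [174. 167.] [73 74 73 69 69 71 70 73 76 76 72 64 37  8  0 -1  0  1  3  5]
sq 35 [184. 183.] [181. 166.] [71 72 75 75 73 70 71 71 73 71 69 62 40 13  2  0  0  1  2  3]
rd -30 [384. 192.] [387. 175.] [69 72 73 73 69 67 62 40 13  0  1  0  0  1  1  1  4  4  5  4]
rd -20 [388. 191.] [391. 174.] [69 69 67 63 62 66 66 46 17  0  0  1  0  0  1  3  4  4  4  5]
rd -10 [392. 191.] [395. 174.] [70 69 68 71 74 71 67 54 26  3 -1 -1  0  0 -1  2  3  4  5  5]
rd 0 [397. 191.] [400. 174.] [65 64 68 74 76 75 71 58 26  4 -1  0 -1  0  0  1  3  4  4  4]
rd 10 [401. 191.] [404. 174.] [72 73 70 70 72 72 72 66 35  5  0  0  0  0  0  1  4  5  4  5]
rd 20 [406. 191.] [409. 174.] [66 68 71 69 70 74 72 61 36  8  0  1  2  1  1  2  4  4  4  5]
rd 30 [410. 192.] [414. 175.] [72 71 70 69 65 57 52 47 32 14 11 12 12 12  9  5  4  4  4  5]
```

Emit:
arm_command --steps '[0,0,-0.03,0,0,0,-0.06,0,0,0,-0.06,0,0.0287,-0.035,0,0,0.0287,-0.035,0,0,0.0287,-0.035,0,0,0.0287,-0.035,0,0,0.0287,-0.035,0,0,0.0287,-0.035,0,0,0,0,0,0,0,0,0,0]'

```text
clock: 5.03
position: [441.8, -256.1, 199.3]
ee_rot: [-0.0, 1.0, 0.0, 0.0]
contact_force: [-0.5, 0.9, -0.8]
gripper_width: 22.5
grasp_force: 58.7
```

Emit:
arm_command --steps '[0,0,0.05,0,0,0,0.04,0,0,0,0.015,0,0,0,0.004,0,0,0,0,0,0,0,0,0]'

```text
clock: 5.78
position: [442.8, -256.4, 91.7]
ee_rot: [-0.001, 1.0, -0.0, 0.001]
contact_force: [0.3, 0.1, -0.1]
gripper_width: 22.5
grasp_force: 58.7
```

```bash
python3 - <<'E'
from h import *
cv2.imwrite('pics/w2.png',get_image('wrist')[:,:,::-1])
E
```

```text
(no output)
```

View pics/w2.png

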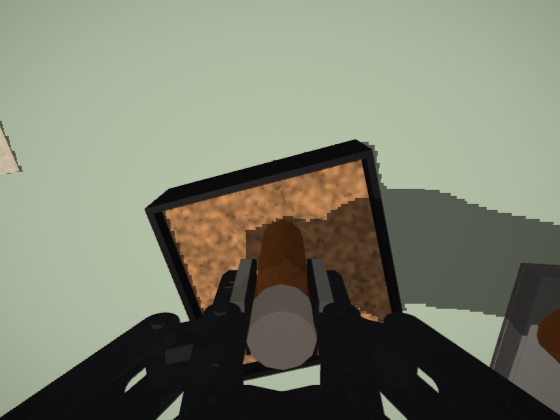

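The vial hangs upright at (283,290), well inside the square holder walls. I'll feel my way down.

Emit:
arm_command --steps '[0,0,0.002,0,0,0,0.002,0,0,0,0,0]'

```text
clock: 6.2
position: [441.6, -256.2, 86.2]
ee_rot: [-0.0, 1.0, 0.0, -0.0]
contact_force: [-0.4, -0.4, -0.2]
gripper_width: 22.3
grasp_force: 58.7
```

Emit:
arm_command --steps '[0,0,0.0015,0,0,0,0,0]'

```text
clock: 6.45
position: [441.7, -256.1, 84.7]
ee_rot: [-0.0, 1.0, 0.0, -0.0]
contact_force: [-0.4, 0.0, 0.2]
gripper_width: 22.6
grasp_force: 58.7
```

Emit:
arm_command --steps '[0,0,0.0015,0,0,0,0,0]'

```text
clock: 6.7
position: [441.7, -256.1, 83.2]
ee_rot: [-0.0, 1.0, 0.0, -0.0]
contact_force: [0.3, -0.7, -0.4]
gripper_width: 22.3
grasp_force: 58.7
```

Emit:
arm_command --steps '[0,0,0.0015,0,0,0,0,0]'

```text
clock: 6.95
position: [441.9, -256.2, 81.9]
ee_rot: [-0.0, 1.0, -0.0, 0.0]
contact_force: [-0.4, 0.6, -0.1]
gripper_width: 22.2
grasp_force: 58.7
```

Emit:
arm_command --steps '[0,0,0.0015,0,0,0,0,0]'

```text
clock: 7.2
position: [442.0, -256.2, 80.8]
ee_rot: [-0.001, 1.0, -0.0, 0.0]
contact_force: [-1.7, 1.9, 4.7]
gripper_width: 22.5
grasp_force: 58.9
```

Emit:
arm_command --steps '[0,0,-0.0005,0,0,0,0,0,0,0,0,0]' --grip 0.045

```text
clock: 7.58
position: [441.6, -256.1, 80.5]
ee_rot: [-0.0, 1.0, 0.0, -0.0]
contact_force: [-0.2, 0.6, -0.1]
gripper_width: 45.1
grasp_force: 0.0
```

```bash
python3 - <<'E'
from h import *
s=read_state();print(s['position'],s['contact_force'],s['gripper_width'],s['grasp_force'])
cv2.imwrite('pics/w3.png',get_image('wrist')[:,:,::-1])
E
```

```text
[ 441.6139587  -256.11108697   80.54424006] [-0.2482079   0.62046693 -0.12733072] 45.138023028960404 0.0
```

View pics/w3.png

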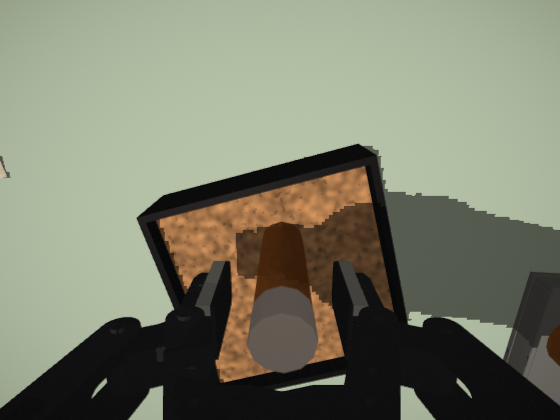

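The vial stands free at (283,300), clear of both open fingers. Next is the second slim vial.

Emit:
arm_command --steps '[0,0,-0.03,0,0,0,-0.05,0,0,0,-0.04,0,-0.0305,0.0496,0,0,-0.0305,0.0496,0,0,-0.0305,0.0496,0,0,-0.0305,0.0496,0,0,-0.0305,0.0496,0,0,-0.0305,0.0496,0,0,0,0,0.03,0,0,0,0,0,0,0,0,0]' --grip 0.05

```text
clock: 9.12
position: [624.8, 41.0, 171.6]
ee_rot: [-0.0, 1.0, -0.0, 0.0]
contact_force: [-0.5, -0.5, 0.3]
gripper_width: 49.9
grasp_force: 0.0
```

Emit:
arm_command --steps '[0,0,0.04,0,0,0,0.05,0,0,0,0.03,0,0,0,0,0,0,0,0,0]'

```text
clock: 9.75
position: [626.2, 41.5, 53.2]
ee_rot: [-0.0, 1.0, 0.0, 0.002]
contact_force: [0.6, -1.0, 1.1]
gripper_width: 50.1
grasp_force: 0.0
```

Emit:
arm_command --steps '[0,0,0,0,0,0,0,0,0,0,0,0,0,0,0,0,0,0,0,0]' --grip 0.015

```text
clock: 10.38
position: [625.8, 41.9, 52.9]
ee_rot: [-0.001, 1.0, 0.0, 0.002]
contact_force: [-0.5, 0.3, 6.2]
gripper_width: 22.5
grasp_force: 58.6
```

Emit:
arm_command --steps '[0,0,-0.03,0,0,0,-0.06,0,0,0,-0.057,0,0.0215,-0.0477,0,0,0.0215,-0.0477,0,0,0.0215,-0.0477,0,0,0.0215,-0.0477,0,0,0.0215,-0.0477,0,0,0.0215,-0.0477,0,0,0,0,0,0,0,0,0.05,0,0,0,0.04,0,0,0,0.02,0,0,0,0,0,0,0,0,0]'

```text
clock: 12.25
position: [496.7, -244.5, 88.8]
ee_rot: [-0.001, 1.0, -0.0, 0.001]
contact_force: [0.6, -0.1, 0.5]
gripper_width: 22.5
grasp_force: 58.8
```

Emit:
arm_command --steps '[0,0,0.0015,0,0,0,0.0015,0,0,0,0,0]'

```text
clock: 12.62
position: [495.8, -244.7, 85.1]
ee_rot: [-0.0, 1.0, -0.0, 0.0]
contact_force: [-0.1, 0.2, 0.6]
gripper_width: 22.4
grasp_force: 58.8
```

Emit:
arm_command --steps '[0,0,0.001,0,0,0,0,0]'

```text
clock: 12.88
position: [495.8, -244.8, 83.9]
ee_rot: [-0.0, 1.0, -0.0, 0.0]
contact_force: [0.2, -0.2, -0.6]
gripper_width: 22.4
grasp_force: 58.8
```

Emit:
arm_command --steps '[0,0,0.001,0,0,0,0,0]'

```text
clock: 13.12
position: [495.9, -244.8, 83.2]
ee_rot: [-0.0, 1.0, -0.0, 0.0]
contact_force: [-1.3, 1.4, 2.3]
gripper_width: 22.4
grasp_force: 58.9
```

Contact is about 2.3 N with matching side forces. I'll go a touch more, then release.

Emit:
arm_command --steps '[0,0,0.0004,0,0,0,0,0]'

```text
clock: 13.38
position: [495.9, -244.8, 82.8]
ee_rot: [-0.0, 1.0, -0.0, 0.0]
contact_force: [-1.7, 1.2, 3.8]
gripper_width: 22.4
grasp_force: 59.0
```

Emit:
arm_command --steps '[0,0,0,0,0,0,0,0,0,0,0,0]' --grip 0.045

```text
clock: 13.75
position: [495.5, -244.7, 82.1]
ee_rot: [-0.0, 1.0, 0.0, -0.0]
contact_force: [0.3, 0.0, -0.4]
gripper_width: 44.8
grasp_force: 0.0
```

```bash
python3 - <<'E'
from h import *
cv2.imwrite('pics/w4.png',get_image('wrist')[:,:,::-1])
E
```

```text
(no output)
```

View pics/w4.png

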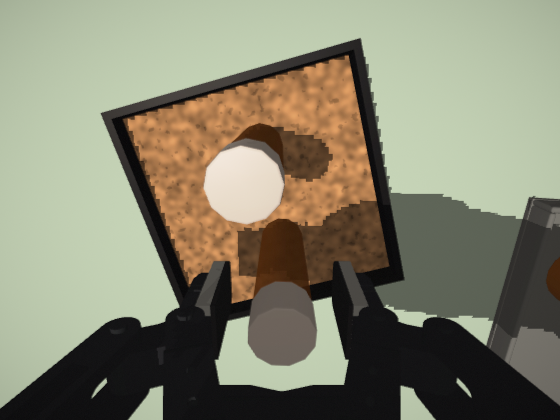

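Both slim vials stand upright, with caps at (245,184) and (283,320). Now the first wide jar.

Emit:
arm_command --steps '[0,0,-0.03,0,0,0,-0.05,0,0,0,-0.04,0,-0.01,0.0511,0,0,-0.01,0.0511,0,0,-0.01,0.0511,0,0,-0.01,0.0511,0,0,0,0,0.05,0,0,0,0.04,0,0,0,0,0,0,0,0,0]' --grip 0.062

```text
clock: 15.18
position: [536.8, -40.3, 113.9]
ee_rot: [-0.001, 1.0, -0.0, 0.001]
contact_force: [-0.8, -0.3, 0.1]
gripper_width: 62.1
grasp_force: 0.0
```

Emit:
arm_command --steps '[0,0,0.04,0,0,0,0.04,0,0,0,0,0,0,0,0,0]'

```text
clock: 15.68
position: [537.6, -40.1, 34.8]
ee_rot: [-0.001, 1.0, 0.0, 0.002]
contact_force: [0.2, 0.7, 0.5]
gripper_width: 61.7
grasp_force: 0.0
```

Emit:
arm_command --steps '[0,0,0,0,0,0,0,0,0,0,0,0,0,0,0,0,0,0,0,0]' --grip 0.032

```text
clock: 16.3
position: [537.3, -40.0, 34.8]
ee_rot: [-0.001, 1.0, 0.0, 0.002]
contact_force: [-1.6, 1.3, 6.6]
gripper_width: 40.6
grasp_force: 59.7
```

Emit:
arm_command --steps '[0,0,-0.03,0,0,0,-0.06,0,0,0,-0.06,0,0.0129,0.0528,0,0,0.0129,0.0528,0,0,0.0129,0.0528,0,0,0.0129,0.0528,0,0,0.0129,0.0528,0,0,0.0129,0.0528,0,0,0,0,0,0,0,0,0.05,0,0,0,0.04,0,0,0,0.025,0,0,0,0,0,0,0,0,0]'

```text
clock: 18.18
position: [458.8, 276.7, 68.8]
ee_rot: [-0.0, 1.0, 0.001, 0.001]
contact_force: [0.5, 0.5, -1.1]
gripper_width: 40.8
grasp_force: 60.9
```

```bash
python3 - <<'E'
from h import *
print(read_state()['joints'].round(2))
cv2.imwrite('pics/w5.png',get_image('wrist')[:,:,::-1])
E
```

```text
[ 0.85  0.41 -0.42  0.   -0.74 -2.42]
```

View pics/w5.png

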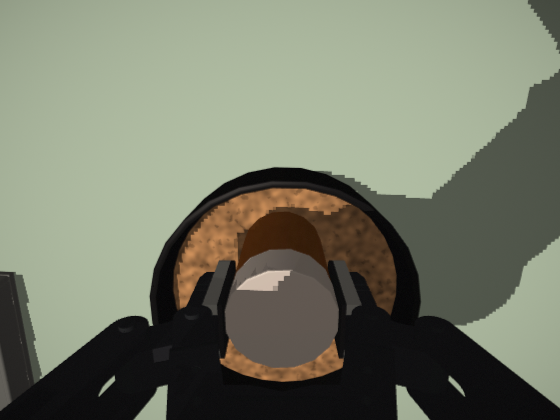

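The jar is upright at (283,290), inside the round holder and laterally centred, with a gap to the wall at the top (285,190). I'll lower it carefully.

Emit:
arm_command --steps '[0,0,0.003,0,0,0,0.003,0,0,0,0,0]'

```text
clock: 18.6
position: [457.8, 276.4, 61.4]
ee_rot: [-0.0, 1.0, -0.0, -0.0]
contact_force: [0.6, 0.3, -1.0]
gripper_width: 40.1
grasp_force: 60.9
```

Emit:
arm_command --steps '[0,0,0.0015,0,0,0,0,0]'

```text
clock: 18.85
position: [457.9, 276.4, 59.8]
ee_rot: [-0.0, 1.0, -0.0, -0.0]
contact_force: [0.4, -0.2, -1.0]
gripper_width: 40.7
grasp_force: 60.9
```

Emit:
arm_command --steps '[0,0,0.0015,0,0,0,0,0]'

```text
clock: 19.1
position: [457.9, 276.4, 58.3]
ee_rot: [-0.0, 1.0, -0.0, -0.0]
contact_force: [0.0, 0.3, -0.1]
gripper_width: 40.5
grasp_force: 60.9
```

Emit:
arm_command --steps '[0,0,0.0012,0,0,0,0,0]'

```text
clock: 19.35
position: [457.9, 276.4, 57.1]
ee_rot: [-0.0, 1.0, -0.0, -0.0]
contact_force: [0.5, -0.8, -0.6]
gripper_width: 40.5
grasp_force: 60.9
```

Emit:
arm_command --steps '[0,0,0.0012,0,0,0,0,0]'

```text
clock: 19.6
position: [457.9, 276.4, 55.9]
ee_rot: [-0.0, 1.0, -0.0, -0.0]
contact_force: [-0.2, -0.4, -0.8]
gripper_width: 40.5
grasp_force: 60.9
```

Emit:
arm_command --steps '[0,0,0.0012,0,0,0,0,0]'

```text
clock: 19.85
position: [458.0, 276.6, 54.8]
ee_rot: [-0.0, 1.0, 0.0, 0.0]
contact_force: [0.5, 0.7, -0.3]
gripper_width: 40.5
grasp_force: 60.9
```

Emit:
arm_command --steps '[0,0,0.0012,0,0,0,0,0]'

```text
clock: 20.1
position: [458.0, 276.6, 54.0]
ee_rot: [-0.0, 1.0, 0.0, 0.0]
contact_force: [-0.3, -0.5, 3.8]
gripper_width: 40.4
grasp_force: 61.0
```

Emit:
arm_command --steps '[0,0,0,0,0,0,0,0,0,0,0,0]' --grip 0.062

```text
clock: 20.48
position: [457.9, 276.4, 53.5]
ee_rot: [-0.0, 1.0, -0.0, -0.0]
contact_force: [-0.2, -0.1, 0.4]
gripper_width: 61.9
grasp_force: 0.0
```

Emit:
arm_command --steps '[0,0,-0.02,0,0,0,-0.05,0,0,0,-0.05,0,-0.0203,-0.0571,0,0,-0.0203,-0.0571,0,0,-0.0203,-0.0571,0,0,-0.0203,-0.0571,0,0,0,0,0.05,0,0,0,0.01,0,0,0,0,0,0,0,0,0]'

```text
clock: 21.85
position: [540.4, 49.3, 115.2]
ee_rot: [-0.001, 1.0, 0.0, 0.001]
contact_force: [0.5, -0.2, 0.3]
gripper_width: 62.2
grasp_force: 0.0
```

```bash
python3 - <<'E'
from h import *
im=get_image('top')[:,:,::-1].copy();cv2.imwrite('pics/t2.png',im)
w=get_image('wrist')[:,:,::-1].copy()
cv2.imwrite('pics/c2.png',np.hstack([cv2.resize(im[180:330,120:460],(400,176)),cv2.resize(w,(235,176))]))
E
```

```text
(no output)
```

View pics/c2.png

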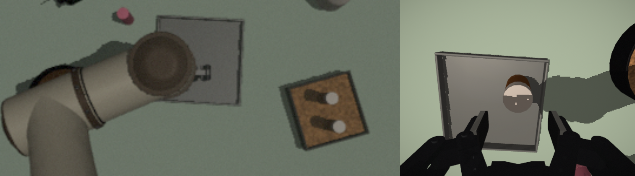

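The slim pair stands in the square holder at (332,98) and (340,127). The last jar is centred between the fingers at (518,95).

Emit:
arm_command --steps '[0,0,0.04,0,0,-0.001,0.04,0,0,0,0,0,0,0,0,0]'

```text
clock: 22.45
position: [540.7, 47.8, 35.3]
ee_rot: [-0.001, 1.0, 0.0, 0.001]
contact_force: [-0.3, 0.9, 1.2]
gripper_width: 62.0
grasp_force: 0.0
```

Emit:
arm_command --steps '[0,0,0,0,0,0,0,0,0,0,0,0,0,0,0,0,0,0,0,0]' --grip 0.032

```text
clock: 23.08
position: [540.8, 47.8, 35.8]
ee_rot: [-0.001, 1.0, 0.001, 0.002]
contact_force: [-0.3, 1.7, 7.0]
gripper_width: 40.4
grasp_force: 59.8
```

Emit:
arm_command --steps '[0,0,-0.03,0,0,0,-0.06,0,0,0,-0.06,0,0.0037,0.0573,0,0,0.0037,0.0573,0,0,0.0037,0.0573,0,0,0.0037,0.0573,0,0,0,0,0,0,0,0,0.05,0,0,0,0.045,0,0,0,0.025,0,0,0,0,0,0,0,0,0,0,0,0,0]'

```text
clock: 24.82
position: [525.2, 276.8, 65.4]
ee_rot: [-0.0, 1.0, 0.001, 0.001]
contact_force: [0.5, -0.8, -0.5]
gripper_width: 40.5
grasp_force: 61.1
```

Emit:
arm_command --steps '[0,0,0.003,0,0,0,0.002,0,0,0,0,0]'

```text
clock: 25.2
position: [524.2, 276.2, 58.5]
ee_rot: [-0.0, 1.0, -0.0, -0.0]
contact_force: [0.3, -0.3, -2.6]
gripper_width: 40.5
grasp_force: 61.1
```

Emit:
arm_command --steps '[0,0,0.0015,0,0,0,0,0]'

```text
clock: 25.45
position: [524.3, 276.3, 56.9]
ee_rot: [-0.0, 1.0, -0.0, -0.0]
contact_force: [0.5, -0.1, -1.3]
gripper_width: 40.2
grasp_force: 61.1
```

Emit:
arm_command --steps '[0,0,0.001,0,0,0,0,0]'

```text
clock: 25.7
position: [524.3, 276.3, 56.0]
ee_rot: [-0.0, 1.0, -0.0, -0.0]
contact_force: [-0.8, 0.8, -1.4]
gripper_width: 40.5
grasp_force: 61.1
```

Emit:
arm_command --steps '[0,0,0.001,0,0,0,0,0]'

```text
clock: 25.95
position: [524.4, 276.4, 55.3]
ee_rot: [-0.0, 1.0, 0.0, 0.0]
contact_force: [-0.2, -0.3, -0.0]
gripper_width: 40.7
grasp_force: 61.0
```

Emit:
arm_command --steps '[0,0,0.0008,0,0,0,0,0]'

```text
clock: 26.2
position: [524.5, 276.4, 54.7]
ee_rot: [-0.0, 1.0, 0.0, 0.0]
contact_force: [-1.2, 0.0, 2.2]
gripper_width: 40.9
grasp_force: 61.3
```

Emit:
arm_command --steps '[0,0,0.0003,0,0,0,0,0]'

```text
clock: 26.45
position: [524.5, 276.4, 54.3]
ee_rot: [-0.0, 1.0, 0.0, 0.0]
contact_force: [-0.4, 0.2, 3.4]
gripper_width: 40.5
grasp_force: 61.4
```

Emit:
arm_command --steps '[0,0,0,0,0,0,0,0,0,0,0,0]' --grip 0.062

```text
clock: 26.82
position: [524.3, 276.3, 53.7]
ee_rot: [-0.0, 1.0, -0.0, -0.0]
contact_force: [0.5, 0.1, -0.3]
gripper_width: 62.2
grasp_force: 0.0
```

Emit:
arm_command --steps '[0,0,-0.02,0,0,0,-0.05,0,0,0,-0.05,0,0,0,-0.05,0,0,-0.057,0,0,0,-0.057,0,0,0,-0.057,0,0,0,-0.057,0,0,0,-0.057,0,0,0,0,0,0]'

```text
clock: 28.08
position: [524.0, -11.9, 223.9]
ee_rot: [0.002, 1.0, -0.0, -0.0]
contact_force: [-0.1, -0.3, 0.8]
gripper_width: 62.2
grasp_force: 0.0
```

```bash
python3 - <<'E'
from h import *
a=get_image('top')[150:320,120:450,::-1];b=get_image('scene')[140:310,:,::-1]
cv2.imwrite('pics/c3.png',np.vstack([cv2.resize(a,(560,288)),cv2.resize(b,(560,170))]))
s=read_state();print(s['clock'],s['position'],s['contact_force'])
E
```

```text
28.175 [524.49771804  -9.17079689 223.92638842] [-0.7586961   0.53844998  0.48420208]
```

View pics/c3.png

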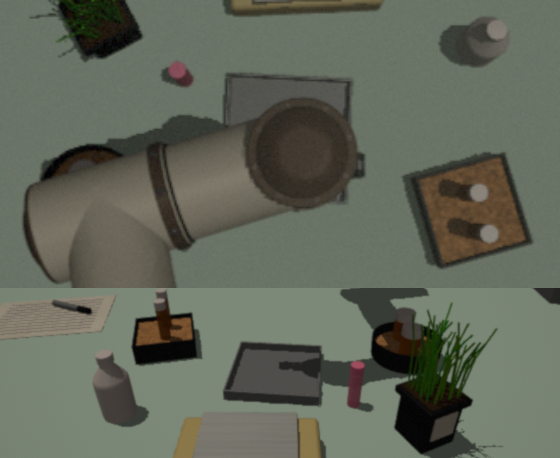

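Both slim vials stand in the square holder at (478,192) and (488,233). In the scene view the jars stand upright in the round holder at (405,328), one behind the other. The tray is empty and the bystanders are untouched.

```bash
python3 -c "
from bench import *
print(job_done())"
```

```text
the job is handed in; nothing more can be done
None
```

The job is handed in at about 28 s: both slim vials stand in the square holder and both wide jars in the round one, each felt onto the cork at under 5 N before release, with the balance, grass pot and wash bottle left alone.

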